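# Draw the brazed pot lug from its cooling stand

### The job

Two flat brass pieces are held upright in the narrow gap of the small, light stand. Pull the round-topped pot lug straight up out of the gap by its exposed top edge and put it in the empty half of the steel tray. The stand must stay standing on the bench where it is, with the square-topped blank still in it, and the lug already in the other half of the tray stays in its half.

Things in the scene. Friction and masses are not known exactly. Their poses are not given: they have to be found in the camera images.
- lug_mid (a point): Centre (half-way up) of the brass pot lug to be moved: a flat upright plate 10 mm thick (x), 40 mm wide (y), 80 mm tall (z), 0.22 kg, its upper end a half circle of radius 20 mm with a dark eye (solid, flat faces). It starts in either bay of the stand's gap, upright, its y along the gap, bottom 12 mm above the bench, the top 30 mm exposed.
- blank_mid (a point): Centre (half-way up) of the square-topped brass blank, 10 mm thick (x), 40 mm wide (y), 70 mm tall (z), 0.22 kg, standing in the other bay with its top 20 mm exposed. It stays there.
- stand: Loose, light stand (about 0.5 kg), origin at the centre of its underside, z up. Wooden base 76 mm (x) by 150 mm (y) by 12 mm high; on it a dark steel back cheek and two sprung front cheeks. The vertical gap between them runs along the stand's y at x = 0 and is 10 mm wide while filled. Its two bays are centred at y = -36 and +36 mm.
- tray: Steel tray fixed to the bench, origin at the centre of its underside, 150 mm (x) by 250 mm (y), walls 28 mm high and 4 mm thick, floor 4 mm thick. A wall of the same height across the middle (at y = 0) divides it into two halves; the half on its +y side is empty, the one on its -y side holds a finished lug.
- tray_empty (a point): Centre of the inner floor of the tray's empty half (inside 142 mm in the tray's x by 119 mm in y); axes as the tray's.
- done_lug: Finished brass lug like the first, lying flat in the other half of the tray; origin under its middle, at the tray's floor.
- gap_top (a point): Middle of the gap at the height of the cheek tops, 62 mm above the bench; nothing of the stand is higher. Each sprung cheek pinches its piece with about 2 N, so pulling it out takes a few newtons beyond its weight, until its bottom passes the cheek tops, 50 mm up. A tilted or sideways pull drags or tips the stand.
Mind the look-alikes: they are no part of the job. Leave any green look-alike of the part that bears lug_mid alone. What is shaped like the done_lug but red is not meant.

How it is judged:
By the outcome, as a careful person would: the job done as asked, in the order asked, and still so for the second after the job is handed in, with the robot touching nothing.
It also fails if it takes over 48 s, if anything falls off the work surface, if the arm or the gripper's body presses on something with over 40 N, if the wrist force passes 120 N, or if a joint passes its speed limit or range.

### The arm

A 7-joint arm with a two-finger parallel gripper is mounted at the origin on the work surface. World frame = base frame: x ahead of the robot, y to its left, z up, the work surface at z = 0. Lengths are in m, angles in rad, forces in N, time in s.
With the tool pointing down it reaches from about 0.375 to 0.925 m from the base axis. Payload 3.1 kg.
Tool frame: the origin (TCP) lies on the centre line of the jaws, within the pads' length; the fingertips stand ahead of it and the grasp point (between the pads) lies 5 mm behind it (robot.finger_overhang is the z of the fingertips in the tool frame, in m); z points along the fingers, x is the direction in which the jaws open and shut, and the axes are right-handed (so a half turn about z gives the same grasp; the last joint's range is limited). The gripper opens to 85 mm and grips with 20 to 120 N. Pads are 22 mm wide; open, the fingers measure 114 mm over their backs; the gripper's body (76 mm by 85 mm) begins 54 mm behind the grasp point. The pads swing forward as they close: fully open they stand 13 mm farther back than shut.
Start: joints at [-1.351, 0.383, 0.044, 1.598, -0.018, 1.161, -0.05], TCP at [0.203, 0.617, 0.245] pointing down, gripper open.
Joint ranges: [-2.61, 2.61], [-0.41, 2.15], [-1.48, 1.57], [0, 2.5], [-1.57, 4.71], [0.05, 1.97], [-2.85, 2.85]. Speed limits (rad/s): [2.79, 2.79, 3.14, 3.14, 3.14, 3.14, 3.14].

### API

Orientations are given as a unit quaternion [w, x, y, z].
In Python, from plant import robot, vision, workorder gives the robot as it stands.
- The arm moves only by the tool step_arm, never from a script. Its argument "series" is a list of rows, each a list of 3 entries, a list of its own where there are three numbers: the closure, from 0 (fully open) to 1 (shut), then the shift along the world's x, y, z in m, then the turn, a rotation vector about the world's x, y, z in degrees. A call has 1 to 10 rows; each row is the pose to reach, as a shift and turn from the pose commanded when the call began; what a row does not reach only later rows make up. A row lasts 1/8 s, in which the tool goes at most 62.5 mm and 10.7 degrees, less where a joint would pass 70% of its speed; a pose out of reach is approached as far as the arm can. A call with a gripper value outside its range is refused whole. The fingers move at their own pace and stop on an object; "grip_force" is the grip in N (left out, the last holds). Time passes only in rows, so rows that repeat a pose let the fingers close. It gives the time, the measured TCP pose, the force and the opening at its end, in the units of the state.
- robot.observe(): the state, without advancing time (a new reading comes with each control period).
- vision.grab_frame(name): name is "scene" or "side" or "wrist"; returns a dict with "img" (420x560x3 uint8, red, green, blue), "fx", "fy", "cx", "cy" (pixels), "R" (3x3) and "t" (3): a world point X has camera coordinates R X + t; the wrist camera has in their place "tool_from_camera" (4x4, takes a point from camera to tool coordinates, whose origin is the TCP and whose axes are the tool frame's). Camera axes: x right, y down, z forward; pixel columns grow to the right and rows downward; lengths in m; the calibration is good to about 2 mm. A picture is of the moment at which its call begins: read the wrist's pose just before it. There is no depth.
- workorder.hand_in(): hands the job in, once; it reports no verdict.
The state is a dict: "clock": time; "joints": joint angles; "qd": joint speeds; "joint_torque": joint torques, N m; "eef_pos": TCP position; "orientation": TCP orientation; "contact_force": force on the tool from outside, world axes, zero at the start; "wrist_torque": the same for the moment, N m; "finger_gap": opening from 0.0 (shut) to 1.0 (fully open).
Only numpy, scipy, OpenCV 4.12 (cv2) and the standard library are available. Lean on these libraries where they do the work, as an engineer would, in place of code of your own. Each camera call takes 0.05 s, during which the arm holds its last target.

## Working session

There is one attempt and no reset: what is moved stays moved. The work goes in short steps, Python scripts to look and compute and a tool call to move; the robot and the scene stay as the last step left them, time stands still between calls to the robot, and variables do not carry over. Pictures are saved under pics/ and viewed, and the job is handed in when it is done.

Besides the shell and the picture viewer there is one more tool, called after "Emit:" as name(argument=value, ...), one argument or row to a line, values as JSON. step_arm: Moves the arm, as the interface text tells. Its arguments: {"type":"object","properties":{"series":{"type":"array"},"grip_force":{"type":"number"}},"required":["series"]}

```bash
ls; mkdir -p pics
python3 - <<'E'
from plant import robot, vision, workorder
import cv2
s=robot.observe(); print(s); print(robot.finger_overhang)
for n in ("scene","side","wrist"):
    f=vision.grab_frame(n); cv2.imwrite(f"pics/{n}0.png",f["img"][:,:,::-1]); 
    print(n,{k:(v if not hasattr(v,'tolist') else v.round(4).tolist()) for k,v in f.items() if k!="img"})
E
```

```text
pics
{'clock': 0.0, 'joints': array([-1.35081605,  0.38381832,  0.04383749,  1.59957167, -0.0179042 ,
        1.16121237, -0.04987495]), 'qd': array([ 1.50502945e-03,  1.18586089e-03,  3.88748409e-04, -9.87862805e-04,
       -9.92999912e-05,  8.36747298e-04,  7.36524148e-05]), 'joint_torque': array([-2.48176038e-04, -4.33471513e+01,  1.02455165e+00, -2.49514604e+01,
        1.05750814e-02,  1.13804513e-02, -5.80913792e-06]), 'eef_pos': array([0.20281941, 0.61659228, 0.24389903]), 'orientation': array([ 0.00082177,  0.81004988,  0.58635952, -0.00101839]), 'contact_force': array([0.16427593, 0.27463348, 0.08869343]), 'wrist_torque': array([0.00838477, 0.00830185, 0.05268226]), 'finger_gap': 1.0025518902389283}
0.014
scene {'fx': 489.53852853067195, 'fy': 489.53852853067195, 'cx': 279.53274097735607, 'cy': 209.7439567224518, 'R': [[0.7686, 0.6396, 0.0059], [0.5022, -0.5977, -0.6249], [-0.3962, 0.4833, -0.7807]], 't': [-0.3901, -0.2695, 1.5398]}
side {'fx': 490.120568574518, 'fy': 490.120568574518, 'cx': 279.61523980786205, 'cy': 209.01038563512404, 'R': [[-0.906, -0.4233, -0.004], [-0.3064, 0.6622, -0.6838], [0.2921, -0.6183, -0.7297]], 't': [0.4747, 0.2587, 0.8805]}
wrist {'fx': 371.7967130460347, 'fy': 371.7967130460347, 'cx': 275.7749377405696, 'cy': 207.1059533138836, 'tool_from_camera': [[1.0, -0.0004, -0.0001, 0.0004], [0.0005, 0.959, 0.2834, -0.0711], [0.0, -0.2834, 0.959, -0.1295], [0.0, 0.0, 0.0, 1.0]]}
```

View pics/scene0.png

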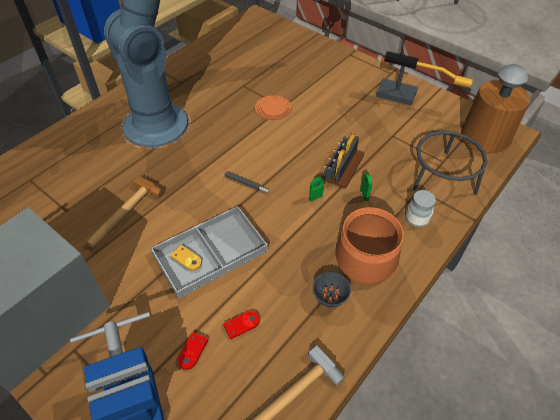

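View pics/side0.png

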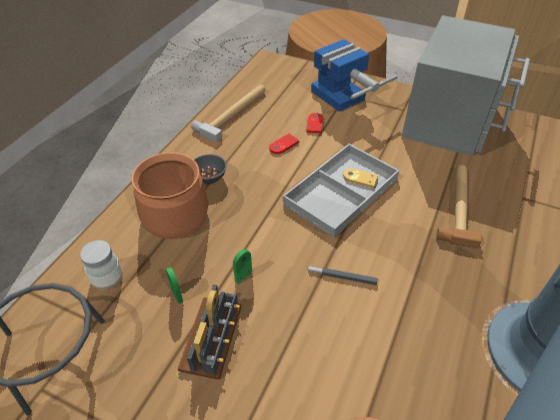

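View pics/wrist0.png

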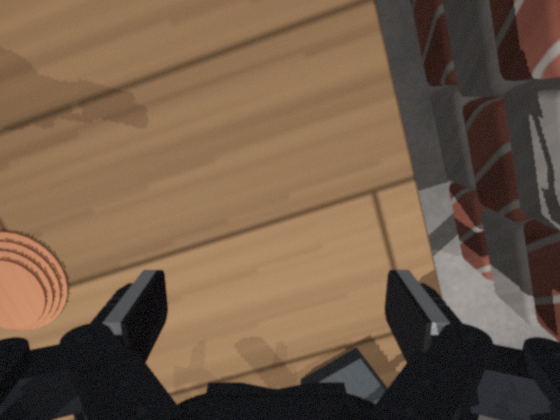

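The stand is at about (343,162) in scene and (212,333) in side. The tray is at (210,250) in scene and (342,190) in side. I'll enlarge both.

Run:
```python
import cv2
a=cv2.imread("pics/scene0.png")[120:210,290:390]; b=cv2.imread("pics/side0.png")[230:390,150:270]
cv2.imwrite("pics/c1.png",cv2.resize(a,None,fx=6,fy=6,interpolation=cv2.INTER_CUBIC))
cv2.imwrite("pics/c2.png",cv2.resize(b,None,fx=3.7,fy=3.7,interpolation=cv2.INTER_CUBIC))
a=cv2.imread("pics/scene0.png")[200:300,145:275]; b=cv2.imread("pics/side0.png")[140:240,280:405]
cv2.imwrite("pics/c3.png",cv2.vconcat([cv2.resize(a,(390*4//3,300)),cv2.resize(b,(390*4//3,300))]))
```

```text
(no output)
```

View pics/c1.png

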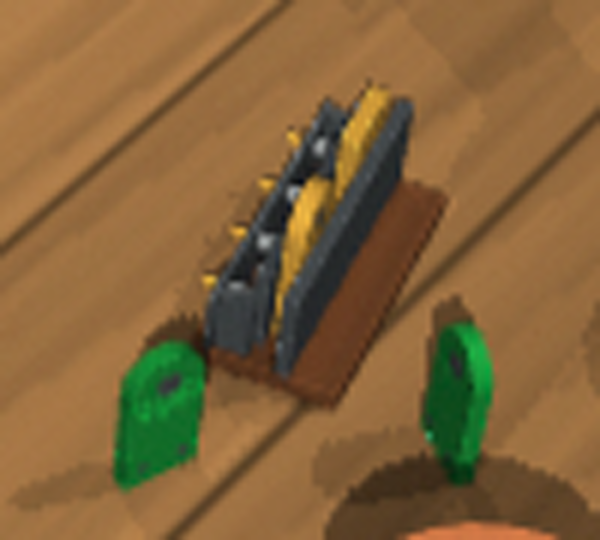

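View pics/c2.png

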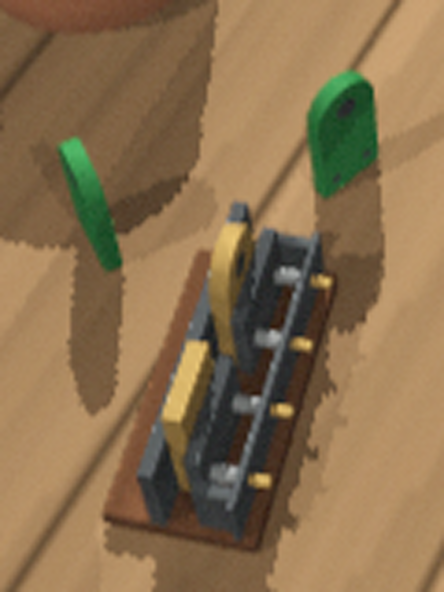

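View pics/c3.png

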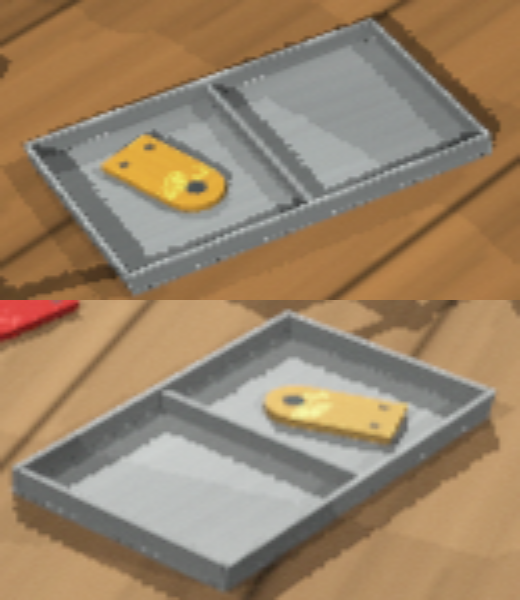

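Candidates for the lug:
- brass round-topped piece in the stand at scene (342,157), side (213,305)
- brass square-topped blank at scene (350,143), side (201,343)
- green look-alikes at scene (316,188) and (366,186)
- red ones at scene (193,350) and (242,323)
- finished lug at scene (186,257)

The crops show the brass plate with the round top and dark eye in the stand's gap, on the side near the green pieces. That is the one to move. Next I'll measure it.

```bash
cat > h.py <<'E'
import numpy as np
K={"scene":(489.5385,279.5327,209.744,np.array([[0.7686,0.6396,0.0059],[0.5022,-0.5977,-0.6249],[-0.3962,0.4833,-0.7807]]),np.array([-0.3901,-0.2695,1.5398])),
"side":(490.1206,279.6152,209.0104,np.array([[-0.906,-0.4233,-0.004],[-0.3064,0.6622,-0.6838],[0.2921,-0.6183,-0.7297]]),np.array([0.4747,0.2587,0.8805]))}
def onz(c,p,z):
    f,cx,cy,R,t=K[c]; d=R.T@np.array([(p[0]-cx)/f,(p[1]-cy)/f,1]); o=-R.T@t
    return o+d*(z-o[2])/d[2]
def proj(c,X):
    f,cx,cy,R,t=K[c]; q=R@np.asarray(X)+t; return np.array([f*q[0]/q[2]+cx,f*q[1]/q[2]+cy])
E
python3 - <<'E'
from h import *
S=lambda u,v:(u/6+290-.4,v/6+120-.4); D=lambda u,v:(u/3.7+150-.4,v/3.7+230-.4)
for n,p in dict(R=(447,193),B=(335,402),L=(212,352)).items(): print("scene",n,onz("scene",S(*p),.012).round(4))
for n,p in dict(a=(106,517),b=(258,548),c=(336,285),d=(203,255)).items(): print("side",n,onz("side",D(*p),.012).round(4))
# piece tops
print("lugtop scene",onz("scene",S(318,182),.092)); print("lugtop side",onz("side",D(236,225),.092))
print("blanktop scene",onz("scene",S(375,90),.082))
for p in ((192,342),(212,348),(180,424),(164,416)): print("blank side",onz("side",D(*p),.082))
# tray rim corners z=.028
s=lambda u,v:(u/4+145-.4,v/3+200-.4); d=lambda u,v:(u*125/520+280-.4,(v-300)/3+140-.4)
for p in ((370,20),(492,133),(130,278),(26,146)): print("tray scene",onz("scene",s(*p),.028).round(4))
for p in ((288,312),(494,392),(228,570),(13,468)): print("tray side",onz("side",d(*p),.028).round(4))
E
```

```text
scene R [0.5767 0.3086 0.012 ]
scene B [0.6134 0.1599 0.012 ]
scene L [0.5509 0.1483 0.012 ]
side a [0.5744 0.3071 0.012 ]
side b [0.5022 0.2902 0.012 ]
side c [0.536  0.1509 0.012 ]
side d [0.6076 0.1642 0.012 ]
lugtop scene [0.5641886  0.20122454 0.092     ]
lugtop side [0.5668476  0.18364294 0.092     ]
blanktop scene [0.5439618  0.27866345 0.082     ]
blank side [0.55717203 0.24211857 0.082     ]
blank side [0.54722874 0.24091953 0.082     ]
blank side [0.54057107 0.27967367 0.082     ]
blank side [0.54908767 0.27934897 0.082     ]
tray scene [ 0.44  -0.095  0.028]
tray scene [ 0.5808 -0.135   0.028 ]
tray scene [ 0.5086 -0.3732  0.028 ]
tray scene [ 0.3683 -0.3303  0.028 ]
tray side [ 0.5067 -0.3775  0.028 ]
tray side [ 0.3657 -0.3325  0.028 ]
tray side [ 0.4382 -0.0927  0.028 ]
tray side [ 0.581 -0.139  0.028]
```

Run:
```python
from h import *
S=lambda u,v:(u/6+290-.4,v/6+120-.4); D=lambda u,v:(u/3.7+150-.4,v/3.7+230-.4)
print("greenA",onz("scene",S(155,480),0),onz("side",D(350,185),0))
print("greenB",onz("scene",S(460,475),0),onz("side",D(115,265),0))
print("gA top",onz("scene",S(170,345),.08),onz("side",D(345,75),.08))
print("gB top",onz("scene",S(465,325),.08),onz("side",D(72,142),.08))
```

```text
greenA [0.57235703 0.07683408 0.        ] [0.56309897 0.0856302  0.        ]
greenB [0.67815932 0.16968381 0.        ] [6.51847289e-01 1.83030045e-01 1.11022302e-16]
gA top [0.56708855 0.08636803 0.08      ] [0.56749172 0.0731837  0.08      ]
gB top [0.66005539 0.18027415 0.08      ] [0.67221536 0.16901703 0.08      ]
```

Emit:
step_arm(
  series=[
    [0,[0.04,-0.046,0],[0,0,-6]],
    [0.2,[0.08,-0.093,0],[0,0,-13]],
    [0.4,[0.12,-0.14,0],[0,0,-20]],
    [0.5,[0.16,-0.187,0],[0,0,-26]],
    [0.5,[0.2,-0.234,0],[0,0,-32.5]],
    [0.5,[0.24,-0.281,0],[0,0,-39]],
    [0.5,[0.28,-0.328,0],[0,0,-45.5]],
    [0.5,[0.32,-0.375,0],[0,0,-52]],
    [0.5,[0.361,-0.4226,0],[0,0,-58.4]],
    [0.5,[0.361,-0.4226,0],[0,0,-58.4]],
  ],
  grip_force=50,
)

```text
clock: 1.4
eef_pos: [0.5676, 0.1867, 0.2455]
orientation: [0.002, 0.994, 0.11, 0.001]
contact_force: [-0.5, -0.0, -0.4]
finger_gap: 0.503
```

Run:
```python
from plant import robot, vision
import cv2, pickle
s=robot.observe(); f=vision.grab_frame("wrist"); pickle.dump((s,f),open("w1.pkl","wb"))
cv2.imwrite("pics/w1.png",f["img"][:,:,::-1])
print({k:s[k] for k in("clock","joints","eef_pos","orientation","contact_force","finger_gap")})
```

```text
{'clock': 1.4, 'joints': array([-0.78609494,  0.30228622,  0.47776003,  1.74816958, -0.14688191,
        1.1264168 , -0.04263606]), 'eef_pos': array([0.56763765, 0.18669861, 0.24554466]), 'orientation': array([0.00222287, 0.99389721, 0.11028292, 0.00103078]), 'contact_force': array([-0.5212561 , -0.04956623, -0.38961252]), 'finger_gap': 0.5034231801633825}
```

View pics/w1.png

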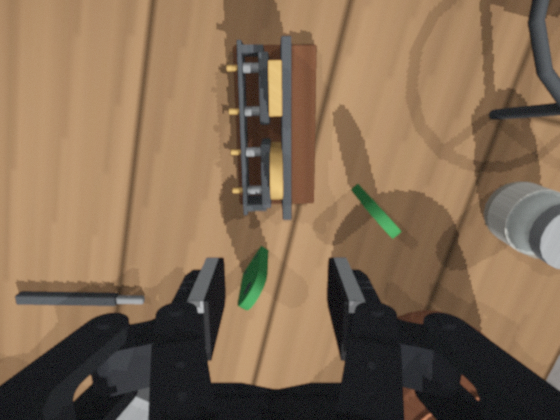

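Run:
```python
import cv2
a=cv2.imread("pics/w1.png")[30:230,220:330]
cv2.imwrite("pics/c4.png",cv2.resize(a,None,fx=3,fy=3,interpolation=cv2.INTER_CUBIC))
a=cv2.imread("pics/w1.png")[120:220,220:330]
cv2.imwrite("pics/c5.png",cv2.resize(a,None,fx=6,fy=6,interpolation=cv2.INTER_CUBIC))
```

```text
(no output)
```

View pics/c4.png

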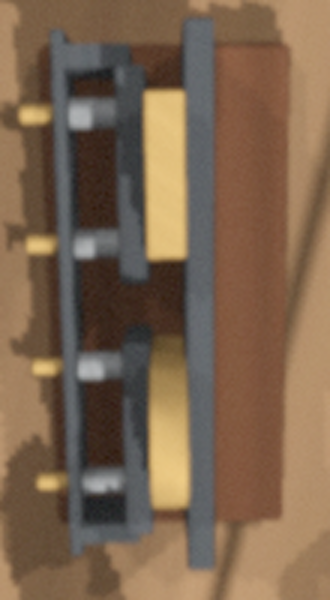

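View pics/c5.png

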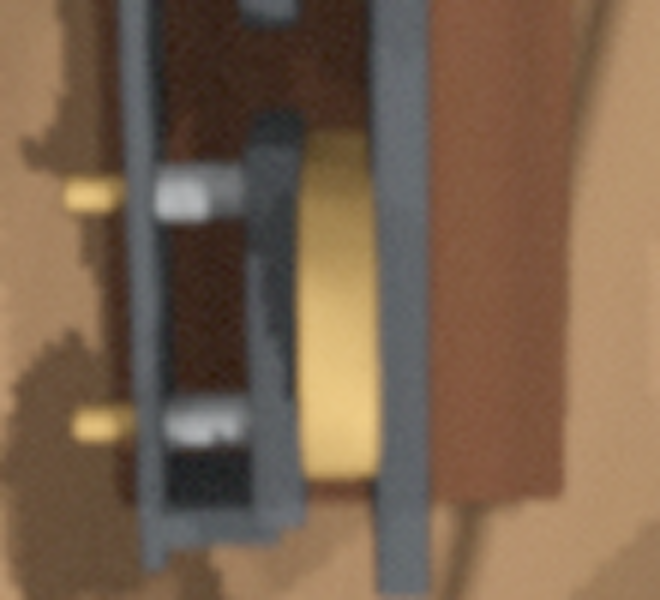

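```bash
cat >> h.py <<'E'
from scipy.spatial.transform import Rotation as Ro
def wonz(s,f,p,z):
    T=f["tool_from_camera"]; q=s["orientation"]; R=Ro.from_quat([q[1],q[2],q[3],q[0]]).as_matrix()
    d=R@(T[:3,:3]@np.array([(p[0]-f["cx"])/f["fx"],(p[1]-f["cy"])/f["fy"],1])); o=R@T[:3,3]+s["eef_pos"]
    return o+d*(z-o[2])/d[2]
E
python3 - <<'E'
from h import *; import pickle
s,f=pickle.load(open("w1.pkl","rb"))
q=s["orientation"];R=Ro.from_quat([q[1],q[2],q[3],q[0]]);print("tool x ang",np.degrees(np.arctan2(R.as_matrix()[1,0],R.as_matrix()[0,0])),R.as_matrix()[:,2])
B=lambda u,v:(u/3+220-.3,v/3+30-.3); L=lambda u,v:(u/6+220-.4,v/6+120-.4)
c=[wonz(s,f,B(*p),.082) for p in((143,90),(184,90),(146,260),(186,260))]; print(np.round(c,4), np.mean(c,0))
for p,z in(((299,350),.091),((378,350),.091),((298,300),.092),((376,300),.092),((302,475),.072),((380,475),.072),((340,478),.072),((340,130),.08)): print(p,wonz(s,f,L(*p),z).round(4))
b=[wonz(s,f,B(*p),.062) for p in((185,18),(213,18),(189,567),(213,567))]; print("back cheek",np.round(b,4))
d=np.array(b[0])+b[1]-b[2]-b[3]; print("dir",np.degrees(np.arctan2(d[1],d[0]))-90)
base=[wonz(s,f,B(*p),.012) for p in((288,45),(282,517),(40,45))];print(np.round(base,4))
E
```

```text
tool x ang 12.66349558209222 [ 0.00253926 -0.00419126 -0.99998799]
[[0.5415 0.2809 0.082 ]
 [0.5512 0.2831 0.082 ]
 [0.5508 0.2415 0.082 ]
 [0.5608 0.2437 0.082 ]] [0.55106608 0.26227471 0.082     ]
(299, 350) [0.5616 0.1966 0.091 ]
(378, 350) [0.5716 0.1988 0.091 ]
(298, 300) [0.5601 0.2032 0.092 ]
(376, 300) [0.5698 0.2054 0.092 ]
(302, 475) [0.5665 0.1751 0.072 ]
(380, 475) [0.5772 0.1775 0.072 ]
(340, 478) [0.5718 0.1758 0.072 ]
(340, 130) [0.5609 0.2241 0.08  ]
back cheek [[0.5475 0.3017 0.062 ]
 [0.5546 0.3032 0.062 ]
 [0.5819 0.1569 0.062 ]
 [0.5888 0.1584 0.062 ]]
dir 13.320231927802112
[[0.5785 0.3082 0.012 ]
 [0.6132 0.165  0.012 ]
 [0.5059 0.2919 0.012 ]]
```

Run:
```python
from plant import robot
s=robot.observe(); print({k:s[k] for k in("clock","qd","eef_pos","orientation")})
```

```text
{'clock': 1.45, 'qd': array([-0.04565414, -0.00777539, -0.07929934,  0.01370367, -0.0256564 ,
        0.00464709, -0.00268364]), 'eef_pos': array([0.56561965, 0.19080534, 0.24512082]), 'orientation': array([8.31292923e-04, 9.93578181e-01, 1.13144598e-01, 8.35181231e-05])}
```

Emit:
step_arm(
  series=[
    [0.5,[0.002,-0.001,-0.03],[0,0,0]],
    [0.5,[0.002,-0.001,-0.055],[0,0,0]],
    [0.5,[0.002,-0.001,-0.055],[0,0,0]],
    [0.5,[0.002,-0.001,-0.055],[0,0,0]],
    [0.5,[0.002,-0.001,-0.055],[0,0,0]],
  ],
)

```text
clock: 2.08
eef_pos: [0.5669, 0.1947, 0.1918]
orientation: [-0.001, 0.993, 0.117, 0.001]
contact_force: [0.2, 0.5, 0.1]
finger_gap: 0.498
```

Run:
```python
from plant import robot, vision
import cv2, pickle
s=robot.observe(); f=vision.grab_frame("wrist"); pickle.dump((s,f),open("w2.pkl","wb"))
cv2.imwrite("pics/w2.png",f["img"][:,:,::-1])
print({k:s[k] for k in("clock","qd","eef_pos","orientation","contact_force","finger_gap")}); print(robot.observe()["eef_pos"])
a=f["img"][:,:,::-1][0:230,180:340]
cv2.imwrite("pics/c6.png",cv2.resize(a,None,fx=2.6,fy=2.6,interpolation=cv2.INTER_CUBIC))
```

```text
{'clock': 2.075, 'qd': array([ 0.00497869, -0.00030334,  0.00304887, -0.00010392, -0.00233683,
       -0.00122187, -0.00013253]), 'eef_pos': array([0.56686397, 0.194703  , 0.19179938]), 'orientation': array([-5.77811551e-04,  9.93126403e-01,  1.17038875e-01,  1.23086573e-03]), 'contact_force': array([0.1869852 , 0.48690342, 0.07250624]), 'finger_gap': 0.49789106004975103}
[0.5668655  0.19450662 0.19172631]
```

View pics/c6.png

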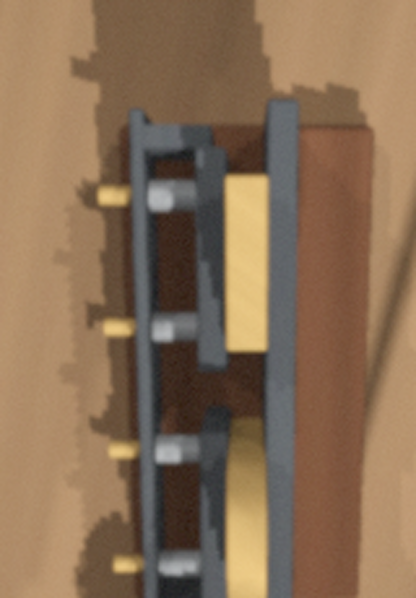

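View pics/w2.png

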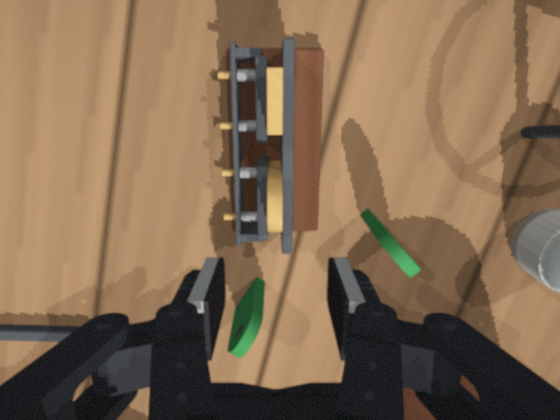

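```bash
python3 - <<'E'
import cv2
a=cv2.imread("pics/w2.png")[140:250,230:320]
cv2.imwrite("pics/c7.png",cv2.resize(a,None,fx=5,fy=5,interpolation=cv2.INTER_CUBIC))
E
python3 - <<'E'
from h import *; import pickle
s,f=pickle.load(open("w2.pkl","rb"))
B=lambda u,v:(u/2.6+180-.3,v/2.6-.3)
c=[wonz(s,f,B(*p),.082) for p in((225,175),(268,175),(228,352),(268,352))]; m=np.mean(c,0);print(np.round(c,4), m, m-.072*np.array([-.231,.973,0]))
q=s["orientation"];R=Ro.from_quat([q[1],q[2],q[3],q[0]]).as_matrix();print("ang",np.degrees(np.arctan2(R[1,0],R[0,0])))
b=[wonz(s,f,p,.062) for p in((282,38),(293.5,38),(282,251),(292,251))]; print("back cheek",np.round(b,4))
d=np.array(b[0])+b[1]-b[2]-b[3]; print("dir",np.degrees(np.arctan2(d[1],d[0]))-90)
E
```

```text
[[0.5418 0.2808 0.082 ]
 [0.5515 0.2831 0.082 ]
 [0.5516 0.2414 0.082 ]
 [0.5611 0.2437 0.082 ]] [0.55147533 0.26225895 0.082     ] [0.56810733 0.19220295 0.082     ]
ang 13.44242542762518
back cheek [[0.5469 0.3015 0.062 ]
 [0.5541 0.3032 0.062 ]
 [0.5818 0.1581 0.062 ]
 [0.5891 0.1599 0.062 ]]
dir 13.718608405926602
```

View pics/c7.png

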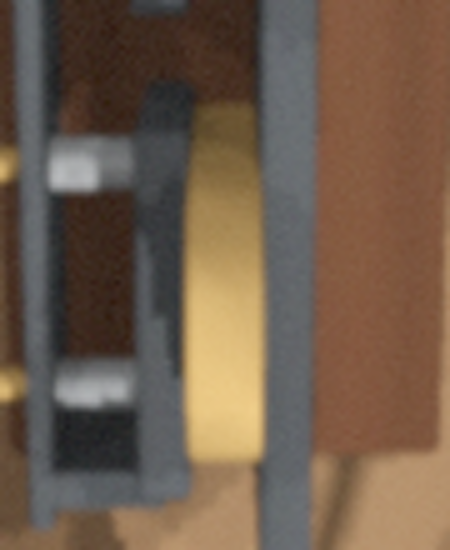

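Run:
```python
from h import *; import pickle
s,f=pickle.load(open("w2.pkl","rb"))
L=lambda u,v:(u/5+230-.4,v/5+140-.4)
u=np.array([-.2334,.9724,0]);n=np.array([.9724,.2334,0])
for p,z in(((185,300),.092),((265,300),.092),((188,440),.078),((265,440),.078),((225,462),.072),((225,105),.080)):
    X=wonz(s,f,L(*p),z); print(X.round(4),"along,across rel .567,.1935:",((X-[.567,.1935,0])@u).round(4),((X-[.567,.1935,0])@n).round(4))
```

```text
[0.5603 0.2027 0.092 ] along,across rel .567,.1935: 0.0105 -0.0044
[0.5702 0.205  0.092 ] along,across rel .567,.1935: 0.0105 0.0058
[0.5658 0.1794 0.078 ] along,across rel .567,.1935: -0.0135 -0.0045
[0.5762 0.1818 0.078 ] along,across rel .567,.1935: -0.0135 0.0062
[0.572  0.1752 0.072 ] along,across rel .567,.1935: -0.0189 0.0006
[0.5599 0.2263 0.08  ] along,across rel .567,.1935: 0.0336 0.0007
```

Emit:
step_arm(
  series=[
    [0.5,[0.0007,-0.0006,-0.04],[0,0,0]],
    [0.5,[0.0007,-0.0006,-0.07],[0,0,0]],
    [0.6,[0.0007,-0.0006,-0.09],[0,0,0]],
    [0.6,[0.0007,-0.0006,-0.1],[0,0,0]],
    [0.6,[0.0007,-0.0006,-0.108],[0,0,0]],
    [0.6,[0.0007,-0.0006,-0.111],[0,0,0]],
    [0.6,[0.0007,-0.0006,-0.111],[0,0,0]],
    [0.6,[0.0007,-0.0006,-0.111],[0,0,0]],
  ],
)

```text
clock: 3.12
eef_pos: [0.5673, 0.1935, 0.0799]
orientation: [-0.0, 0.993, 0.117, 0.001]
contact_force: [0.3, 0.1, -0.5]
finger_gap: 0.402
```

Run:
```python
from plant import robot, vision
import cv2, pickle
s=robot.observe(); 
print({k:s[k] for k in("clock","qd","eef_pos","orientation","contact_force","finger_gap")})
a=vision.grab_frame("scene")["img"][:,:,::-1][90:230,270:410]; b=vision.grab_frame("side")["img"][:,:,::-1][230:390,130:290]
w=vision.grab_frame("wrist")["img"][:,:,::-1]
cv2.imwrite("pics/d1.png",cv2.hconcat([cv2.resize(a,(400,400)),cv2.resize(b,(400,400))])); cv2.imwrite("pics/w3.png",w)
```

```text
{'clock': 3.125, 'qd': array([-2.40177339e-04,  4.38762989e-04,  2.02740925e-05,  2.60094951e-03,
        3.23451233e-04,  1.99814028e-04,  1.03794008e-03]), 'eef_pos': array([0.56731346, 0.19348406, 0.07993445]), 'orientation': array([-2.41623114e-04,  9.93175110e-01,  1.16630967e-01,  5.99547766e-04]), 'contact_force': array([ 0.26058886,  0.12608936, -0.4626544 ]), 'finger_gap': 0.4024129243052128}
```

View pics/d1.png

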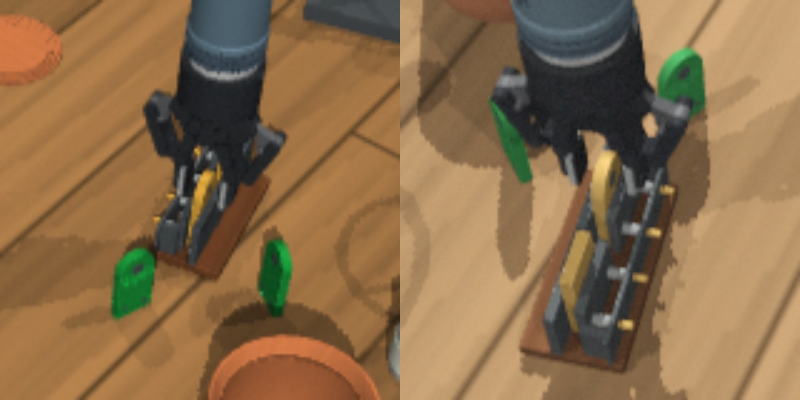

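View pics/w3.png

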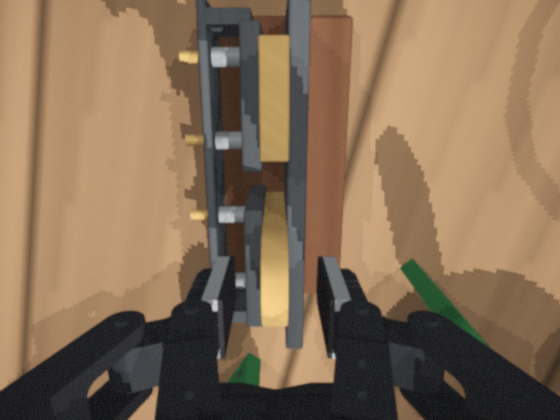

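Emit:
step_arm(
  series=[
    [0.7,[0,0,0],[0,0,0]],
    [0.8,[0,0,0],[0,0,0]],
    [0.84,[0,0,0],[0,0,0]],
    [0.86,[0,0,0],[0,0,0]],
    [0.86,[0,0,0],[0,0,0]],
  ],
)

```text
clock: 3.9
eef_pos: [0.5668, 0.1933, 0.0793]
orientation: [-0.0, 0.993, 0.117, -0.0]
contact_force: [-0.3, 0.5, -0.9]
finger_gap: 0.141
```

Run:
```python
from plant import robot, vision
import cv2, pickle
s=robot.observe(); 
print({k:s[k] for k in("clock","eef_pos","contact_force","wrist_torque","finger_gap")})
w=vision.grab_frame("wrist")["img"][:,:,::-1]
cv2.imwrite("pics/w4.png",w)
```

```text
{'clock': 3.9, 'eef_pos': array([0.56678396, 0.19327567, 0.07925222]), 'contact_force': array([-0.28796052,  0.53516601, -0.8868578 ]), 'wrist_torque': array([ 0.01205782, -0.00799794,  0.04684244]), 'finger_gap': 0.14060224937470694}
```

View pics/w4.png

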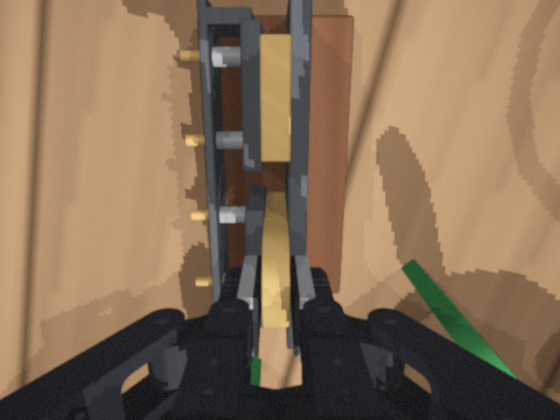

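Emit:
step_arm(
  series=[
    [0.86,[-0.0003,0,0],[0,0,0]],
    [0.9,[-0.0003,0,0],[0,0,0]],
    [0.95,[-0.0003,0,0],[0,0,0]],
    [1.0,[-0.0003,0,0],[0,0,0]],
    [1.0,[-0.0003,0,0],[0,0,0]],
  ],
  grip_force=50,
)

```text
clock: 4.58
eef_pos: [0.5667, 0.1933, 0.0794]
orientation: [-0.0, 0.993, 0.117, 0.0]
contact_force: [-0.1, 0.7, 0.6]
finger_gap: 0.107
```

Run:
```python
from plant import robot, vision
import cv2, pickle
s=robot.observe(); 
print({k:s[k] for k in("clock","eef_pos","orientation","contact_force","wrist_torque","finger_gap")})
w=vision.grab_frame("wrist")["img"][:,:,::-1]
cv2.imwrite("pics/w5.png",w)
```

```text
{'clock': 4.575, 'eef_pos': array([0.56669936, 0.1933137 , 0.07940782]), 'orientation': array([-5.31865646e-05,  9.93176798e-01,  1.16618168e-01,  2.20407637e-04]), 'contact_force': array([-0.11776093,  0.67001495,  0.55701316]), 'wrist_torque': array([ 4.06335028e-02, -9.42891162e-02, -3.19941653e-05]), 'finger_gap': 0.1073580161961661}
```

View pics/w5.png

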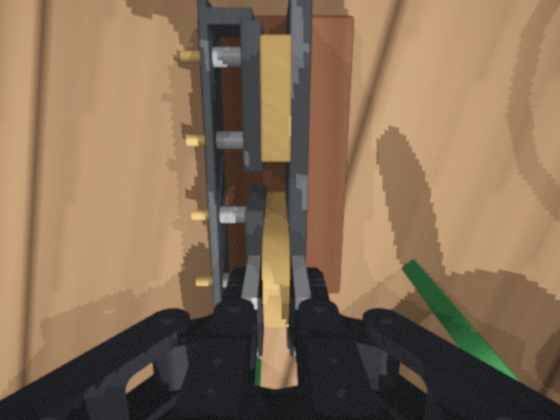

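The lug is gripped, with the opening at about 9–10 mm and no side load. I'll lift it slowly and watch the force.

Emit:
step_arm(
  series=[
    [1,[0,0,0.002],[0,0,0]],
    [1,[0,0,0.005],[0,0,0]],
    [1,[0,0,0.009],[0,0,0]],
    [1,[0,0,0.013],[0,0,0]],
    [1,[0,0,0.017],[0,0,0]],
  ],
)

```text
clock: 5.25
eef_pos: [0.5666, 0.1933, 0.0966]
orientation: [-0.0, 0.993, 0.117, 0.0]
contact_force: [1.2, 0.4, -3.9]
finger_gap: 0.106
```

Run:
```python
from plant import robot, vision
import cv2, pickle
s=robot.observe(); 
print({k:s[k] for k in("clock","eef_pos","orientation","contact_force","wrist_torque","finger_gap")})
w=vision.grab_frame("wrist")["img"][:,:,::-1]
b=vision.grab_frame("side")["img"][:,:,::-1][230:390,130:290]
cv2.imwrite("pics/w6.png",cv2.hconcat([cv2.resize(w,(400,300)),cv2.resize(b,(300,300))]))
```

```text
{'clock': 5.25, 'eef_pos': array([0.56658131, 0.19326576, 0.096607  ]), 'orientation': array([-3.32284847e-05,  9.93181597e-01,  1.16577451e-01,  1.12883930e-04]), 'contact_force': array([ 1.15593264,  0.40327277, -3.90497085]), 'wrist_torque': array([ 0.09624952, -0.47573833,  0.09519431]), 'finger_gap': 0.10605652495240872}
```

View pics/w6.png

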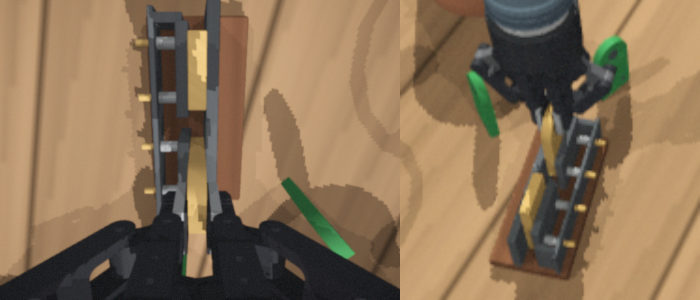

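Emit:
step_arm(
  series=[
    [1,[0,0,0.005],[0,0,0]],
    [1,[0,0,0.01],[0,0,0]],
    [1,[0,0,0.015],[0,0,0]],
    [1,[0,0,0.02],[0,0,0]],
    [1,[0,0,0.025],[0,0,0]],
    [1,[0,0,0.03],[0,0,0]],
    [1,[0,0,0.034],[0,0,0]],
    [1,[0,0,0.039],[0,0,0]],
    [1,[0,0,0.045],[0,0,0]],
    [1,[0,0,0.055],[0,0,0]],
  ],
)

```text
clock: 6.6
eef_pos: [0.5659, 0.1931, 0.1514]
orientation: [0.0, 0.993, 0.117, -0.001]
contact_force: [0.7, 0.0, -1.6]
finger_gap: 0.108
```

Run:
```python
from plant import robot, vision
import cv2, pickle
s=robot.observe(); 
print({k:s[k] for k in("clock","joints","eef_pos","orientation","contact_force","wrist_torque","finger_gap")})
w=vision.grab_frame("scene")["img"][:,:,::-1][60:240,240:420]
b=vision.grab_frame("side")["img"][:,:,::-1][210:390,130:310]
cv2.imwrite("pics/w7.png",cv2.hconcat([cv2.resize(w,(400,400)),cv2.resize(b,(400,400))]))
```

```text
{'clock': 6.6, 'joints': array([-0.75959969,  0.41113311,  0.44385578,  1.82398091, -0.21183243,
        0.95472618,  0.0090695 ]), 'eef_pos': array([0.56591967, 0.19306342, 0.1513846 ]), 'orientation': array([ 1.80599983e-04,  9.93178756e-01,  1.16599346e-01, -7.19988331e-04]), 'contact_force': array([ 0.68476997,  0.00464503, -1.62560986]), 'wrist_torque': array([ 0.02168861, -0.00871237, -0.02758324]), 'finger_gap': 0.10806258637650955}
```

View pics/w7.png

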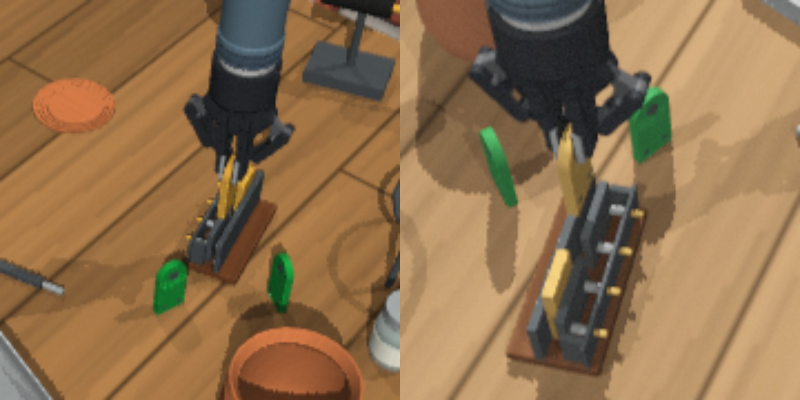

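The lug is clear of the gap at 72 mm up. The stand is unmoved and the blank is still in it. Now I'll carry the lug to the tray.

Emit:
step_arm(
  series=[
    [1,[0,0,0.03],[0,0,0]],
    [1,[-0.003,-0.015,0.06],[0,0,-2]],
    [1,[-0.012,-0.06,0.08],[0,0,-5]],
    [1,[-0.023,-0.115,0.08],[0,0,-10]],
    [1,[-0.034,-0.17,0.08],[0,0,-15]],
    [1,[-0.045,-0.225,0.08],[0,0,-20]],
    [1,[-0.056,-0.28,0.08],[0,0,-25]],
    [1,[-0.067,-0.33,0.08],[0,0,-28]],
    [1,[-0.0743,-0.3687,0.08],[0,0,-30.4]],
    [1,[-0.0743,-0.3687,0.08],[0,0,-30.4]],
  ],
)

```text
clock: 7.95
eef_pos: [0.4904, -0.1805, 0.2318]
orientation: [0.001, 0.988, -0.152, 0.0]
contact_force: [-0.8, 1.3, -2.8]
finger_gap: 0.109
```

Emit:
step_arm(
  series=[
    [1,[0,0,-0.03],[0,0,0]],
    [1,[0,0,-0.05],[0,0,0]],
    [1,[0,0,-0.05],[0,0,0]],
    [1,[0,0,-0.05],[0,0,0]],
  ],
)

```text
clock: 8.45
eef_pos: [0.493, -0.1751, 0.182]
orientation: [-0.0, 0.989, -0.147, 0.001]
contact_force: [-0.5, -0.6, -2.2]
finger_gap: 0.103
```

Run:
```python
from plant import robot, vision
import cv2, pickle
s=robot.observe(); f=vision.grab_frame("wrist"); pickle.dump((s,f),open("w8.pkl","wb"))
print({k:s[k] for k in("clock","joints","eef_pos","orientation","contact_force","wrist_torque","finger_gap")})
cv2.imwrite("pics/w8.png",f["img"][:,:,::-1])
w=vision.grab_frame("scene")["img"][:,:,::-1][80:360,100:380]
b=vision.grab_frame("side")["img"][:,:,::-1][60:340,200:480]
cv2.imwrite("pics/d8.png",cv2.hconcat([cv2.resize(w,(400,400)),cv2.resize(b,(400,400))]))
```

```text
{'clock': 8.45, 'joints': array([-0.39308797,  0.260961  ,  0.74765621,  1.99079746, -0.2151609 ,
        0.96716462,  0.16480683]), 'eef_pos': array([ 0.49297398, -0.17505894,  0.18201268]), 'orientation': array([-6.23760215e-05,  9.89080594e-01, -1.47374351e-01,  6.13170020e-04]), 'contact_force': array([-0.50712917, -0.59788811, -2.18241576]), 'wrist_torque': array([-0.01554354,  0.01300931, -0.03287307]), 'finger_gap': 0.10279555278416466}
```

View pics/w8.png

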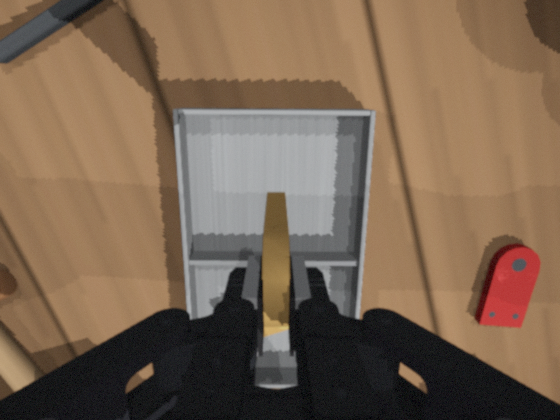

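View pics/d8.png

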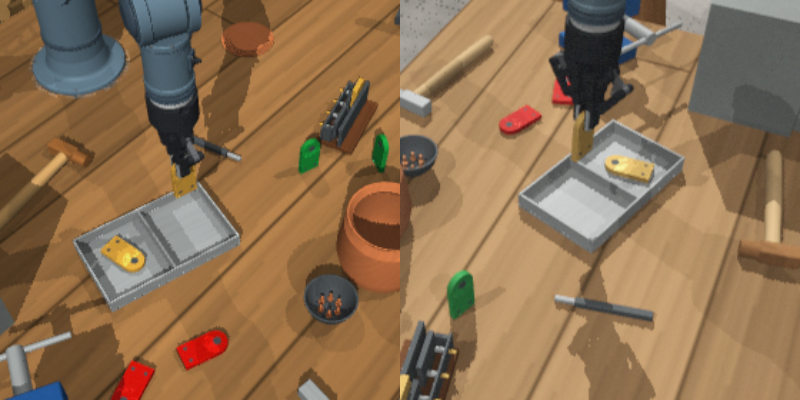

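Run:
```python
from h import *; import pickle
s,f=pickle.load(open("w8.pkl","rb"))
a,b=[wonz(s,f,p,.028) for p in((174,109),(374,110))]; m=[wonz(s,f,p,.028) for p in((190,258),(357,258))]
print(a,b,m,np.linalg.norm(a-b)); ex=(b-a)/np.linalg.norm(b-a); ey=np.array([-ex[1],ex[0],0]); print(np.degrees(np.arctan2(ex[1],ex[0])))
far=(a+b)/2; print("E from far wall",far-ey*(.125-.0615),"E from mid",(m[0]+m[1])/2+ey*.0615)
```

```text
[ 0.44095555 -0.09206835  0.028     ] [ 0.58189056 -0.13583951  0.028     ] [array([ 0.40986756, -0.20749595,  0.028     ]), array([ 0.54226457, -0.24791616,  0.028     ])] 0.14757570790970465
-17.253587972427873
E from far wall [ 0.49258887 -0.17459652  0.028     ] E from mid [ 0.49430705 -0.16897347  0.028     ]
```

Emit:
step_arm(
  series=[
    [1,[0,0,0],[2.6,8.4,0]],
    [1,[0,0,0],[5.1,16.8,0]],
    [1,[0,0,0],[7.7,25.1,0]],
    [1,[0,0,0],[10.2,33.5,0]],
    [1,[0,0,-0.03],[10.2,33.5,0]],
    [1,[0,0,-0.06],[10.2,33.5,0]],
    [1,[0,0,-0.08],[10.2,33.5,0]],
    [1,[0,0,-0.09],[10.2,33.5,0]],
    [1,[0,0,-0.09],[10.2,33.5,0]],
  ],
)

```text
clock: 9.72
eef_pos: [0.4923, -0.1753, 0.0913]
orientation: [-0.044, 0.943, -0.141, -0.298]
contact_force: [-0.3, -0.9, -2.5]
finger_gap: 0.108
```

Run:
```python
from plant import robot, vision
import cv2
from h import *
s=robot.observe(); print({k:s[k] for k in("clock","joints","eef_pos","contact_force","finger_gap")})
q=s["orientation"];R=Ro.from_quat([q[1],q[2],q[3],q[0]]).as_matrix(); print(R[:,2], "lug bottom", s["eef_pos"]+R[:,2]*.0674)
w=vision.grab_frame("scene")["img"][:,:,::-1][80:360,100:380]
b=vision.grab_frame("side")["img"][:,:,::-1][60:340,200:480]
cv2.imwrite("pics/d9.png",cv2.hconcat([cv2.resize(w,(400,400)),cv2.resize(b,(400,400))]))
```

```text
{'clock': 9.725, 'joints': array([-0.16911159,  0.79759351,  0.62910401,  1.61123739, -0.34977028,
        1.49996432,  0.2894689 ]), 'eef_pos': array([ 0.49229655, -0.17534058,  0.09127277]), 'contact_force': array([-0.2726039 , -0.94517324, -2.48581582]), 'finger_gap': 0.1079517225224196}
[-0.54908552  0.16703378 -0.81890464] lug bottom [ 0.45528819 -0.1640825   0.03607859]
```

View pics/d9.png

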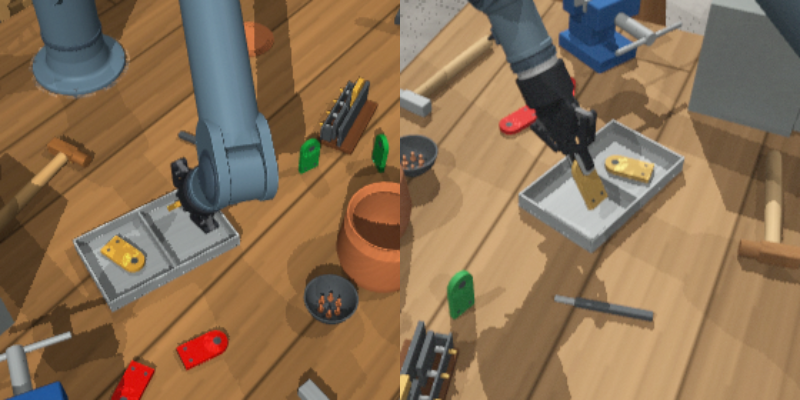

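Emit:
step_arm(
  series=[
    [1,[0,0,-0.012],[0,0,0]],
    [1,[0,0,-0.02],[0,0,0]],
    [1,[0,0,-0.025],[0,0,0]],
    [1,[0,0,-0.027],[0,0,0]],
    [1,[0,0,-0.027],[0,0,0]],
    [1,[0,0,-0.027],[0,0,0]],
  ],
)

```text
clock: 10.58
eef_pos: [0.4923, -0.1756, 0.0645]
orientation: [-0.044, 0.943, -0.141, -0.297]
contact_force: [-0.6, -0.4, -2.7]
finger_gap: 0.105
```

Emit:
step_arm(
  series=[
    [0.85,[0,0,0],[0,0,0]],
    [0.8,[0,0,0],[0,0,0]],
    [0.75,[0,0,0],[0,0,0]],
    [0.7,[0,0,0],[0,0,0]],
    [0.65,[0,0,0],[0,0,0]],
    [0.65,[0,0,0],[0,0,0]],
  ],
)

```text
clock: 11.32
eef_pos: [0.4922, -0.1754, 0.0643]
orientation: [-0.044, 0.943, -0.141, -0.298]
contact_force: [0.9, -0.5, -0.4]
finger_gap: 0.35
```

Run:
```python
from plant import robot, vision
import cv2
s=robot.observe(); print({k:s[k] for k in("clock","eef_pos","contact_force","finger_gap")})
w=vision.grab_frame("wrist")["img"][:,:,::-1]
b=vision.grab_frame("side")["img"][:,:,::-1][110:260,260:410]
cv2.imwrite("pics/d10.png",cv2.hconcat([cv2.resize(w,(400,300)),cv2.resize(b,(300,300))]))
```

```text
{'clock': 11.325, 'eef_pos': array([ 0.49223757, -0.17544546,  0.06429549]), 'contact_force': array([ 0.87824347, -0.53605748, -0.38938509]), 'finger_gap': 0.3503759276025724}
```

View pics/d10.png

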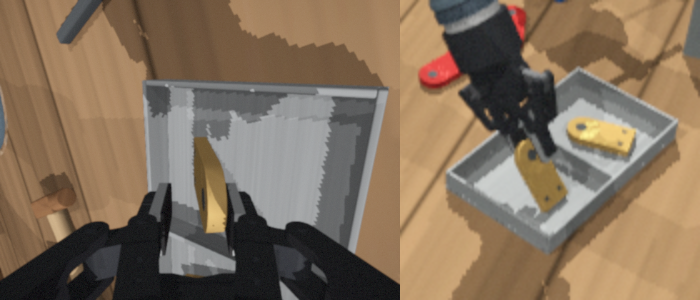

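The lug is standing on the floor and leaning on the lower finger. I'll pull back along the tool axis.

Emit:
step_arm(
  series=[
    [0.65,[0.008,-0.0025,0.012],[0,0,0]],
    [0.65,[0.0165,-0.005,0.0246],[0,0,0]],
    [0.65,[0.025,-0.0075,0.037],[0,0,0]],
    [0.65,[0.033,-0.01,0.049],[0,0,0]],
    [0.65,[0.05,-0.015,0.075],[0,0,0]],
    [0.65,[0.066,-0.02,0.11],[0,0,0]],
    [0.65,[0.066,-0.02,0.15],[0,0,0]],
    [0.65,[0.066,-0.02,0.17],[0,0,0]],
  ],
)

```text
clock: 12.42
eef_pos: [0.5592, -0.1964, 0.2372]
orientation: [-0.044, 0.944, -0.141, -0.296]
contact_force: [-0.3, 0.0, 0.4]
finger_gap: 0.346
```

Emit:
step_arm(
  series=[
    [0.65,[-0.02,0,0.03],[-2.6,-8.4,0]],
    [0.65,[-0.05,0.03,0.05],[-5.1,-16.8,0]],
    [0.65,[-0.08,0.08,0.07],[-7.7,-25.1,0]],
    [0.65,[-0.08,0.13,0.07],[-10.2,-33.5,0]],
    [0.65,[-0.08,0.18,0.07],[-10.2,-33.5,0]],
    [0.65,[-0.08,0.22,0.07],[-10.2,-33.5,0]],
    [0.65,[-0.08,0.22,0.07],[-10.2,-33.5,0]],
  ],
)

```text
clock: 13.3
eef_pos: [0.4771, 0.0288, 0.304]
orientation: [-0.001, 0.99, -0.144, -0.001]
contact_force: [0.0, -0.4, 0.1]
finger_gap: 0.35
```

Run:
```python
from plant import robot, vision
import cv2
s=robot.observe(); print({k:s[k] for k in("clock","eef_pos","contact_force","finger_gap")})
for n in("scene","side"): cv2.imwrite(f"pics/{n}_f.png",vision.grab_frame(n)["img"][:,:,::-1])
```

```text
{'clock': 13.3, 'eef_pos': array([0.47714139, 0.02884299, 0.30395006]), 'contact_force': array([ 0.00516888, -0.41999933,  0.05120875]), 'finger_gap': 0.3496702630536128}
```

View pics/scene_f.png

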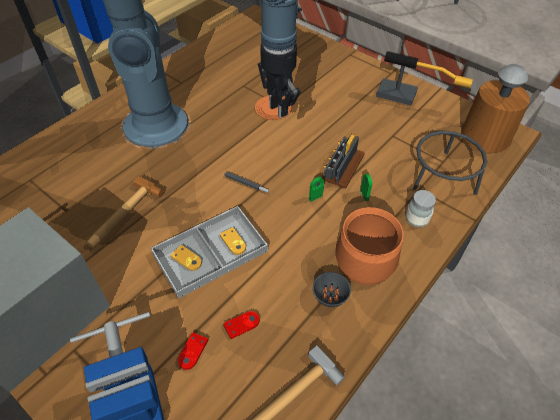

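View pics/side_f.png

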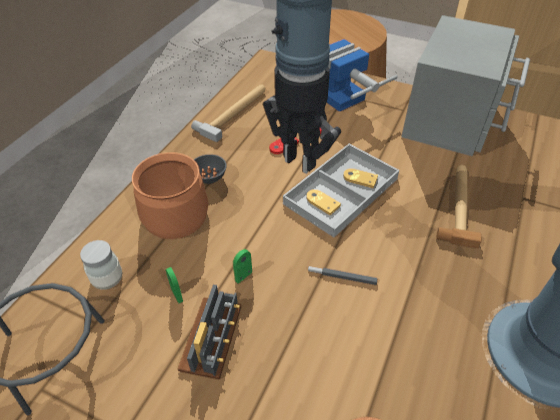

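The lug lies flat in the +y half at scene (232,240), side (323,201). The stand at side (212,333) holds only the square blank. I'll do a quick check for stand shift and then hand in.

Run:
```python
import cv2
for n,(y0,y1,x0,x1),(a,b,c,d) in(("side",(335,376,178,215),(330,380,172,222)),("scene",(150,187,325,365),(145,192,320,370)),("side",(165,190,340,380),(160,196,334,386))):
    A=cv2.imread(f"pics/{n}0.png");B=cv2.imread(f"pics/{n}_f.png")
    r=cv2.matchTemplate(B[a:b,c:d],A[y0:y1,x0:x1],cv2.TM_CCOEFF_NORMED);_,m,_,l=cv2.minMaxLoc(r);print(n,m,l[0]+c-x0,l[1]+a-y0)
from plant import workorder
print(workorder.hand_in())
```

```text
side 0.9907559156417847 0 0
scene 0.7596917152404785 0 0
side 0.9918131232261658 0 0
the job is handed in; nothing more can be done
None
```

The round-topped brass lug is out of the stand and lying flat in the tray's empty (+y) half. The job was handed in at about 13.4 s, with the gripper empty and clear.

I gripped the lug by its exposed top and pulled it straight up. At the mid-lift check the vertical load was about 4 N and the sideways load about 1 N. I then lowered it into the tray tilted, and it settled flat when the fingers were drawn away.

Last checks, before handing in:
- **Stand and blank:** template matching in both views showed no pixel shift of the stand, and the square blank is still in it. The scene-view match scored only 0.76, probably because that crop included the bay the lug left. The side-view match scored 0.99.
- **Finished lug:** it had not moved in its own half of the tray (0 pixel shift, match 0.99).
- **Measurement disagreements:** the cameras differed by 2–3 mm on where the pieces stood, within or just over their stated calibration. I used the wrist camera for the grasp. The first wrist reading was taken while the arm was still settling, so I repeated it.

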